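# Lock the rail mount and snap its cover cap home

## Robot

A 7-joint arm with a two-finger parallel gripper is mounted at the origin on a cart in front of the work surface, level with it; the furniture and walls round the work are solid. World frame = base frame: x ahead of the robot, y to its left, z up, the work surface at z = 0. Lengths are in m, angles in rad, forces in N, time in s.
With the tool pointing down it reaches from about 0.425 to 0.95 m from the base axis. Payload 4.7 kg.
Tool frame: the origin (TCP) lies at the very end of the fingers, on their centre line; the grasp point (between the pads) lies 19 mm behind it; z points along the fingers, y is the line along which they close (so a half turn about z gives the same grasp; the last joint's range is limited). The gripper opens to 85 mm and grips with 20 to 120 N. Pads are 22 mm wide; open, the fingers measure 114 mm over their backs; the gripper's body (76 mm by 85 mm) begins 54 mm behind the grasp point. The pads swing forward as they close: fully open they stand 13 mm farther back than shut.
Start: joints at [-1.215, 0.469, -0.049, 1.532, 0.024, 1.141, -0.082], TCP at [0.253, 0.626, 0.231] pointing down, gripper open.
Joint ranges: [-2.59, 2.59], [-0.33, 1.99], [-1.39, 1.29], [0.1, 2.45], [-1.04, 4.18], [0.21, 1.99], [-2.66, 2.66]. Speed limits (rad/s): [2.57, 2.57, 3.14, 3.14, 3.14, 3.14, 3.14].

## Interface

Orientations are given as a unit quaternion [x, y, z, w].
In Python, from rig import bot gives the robot as it stands. Calls block until the motion is done:
- bot.movep(position, orientation): joint-space move of the TCP to a pose.
- bot.servo_line(position, orientation=None, vel=0.15): straight line of the TCP; orientation=None keeps the orientation; vel is the mean speed in m/s.
- bot.move_joints(angles): joint-space move.
- bot.set_gripper(opening): opening from 0.0 (shut) to 1.0 (fully open); the grip force is fixed at half the most; returns when the fingers have stopped.
- bot.sleep(seconds).
- bot.ik(position, orientation): joint angles nearest the present ones, or None.
- bot.grab_frame(name): name is "side" or "top"; returns a dict with "img" (420x560x3 uint8, red, green, blue), "fx", "fy", "cx", "cy" (pixels), "world_to_cam" (4x4, takes a point from world to camera coordinates). Camera axes: x right, y up, looking along -z (the intrinsics and any distortion apply to the point x, -y, -z); pixel columns grow to the right and rows downward; lengths in m; the calibration is good to about 2 mm. A picture is of the moment at which its call begins. There is no depth.
A pose or a line that the arm cannot do raises bot.PlanningError and nothing moves.
- bot.finish_job(): hands the job in; it is judged then, once.
Trained networks look in the newest picture that a camera, given by its name, has taken for a name from the list of things; names that differ only in an ending like _2 or _b are one class to them, and where a whole thing is asked for, a point or a joint stands for the part that bears it (a point fixed in the world has none). Each returns a list of dicts, best first, with "conf" (0 to 1); they miss things now and then, are a little off and sometimes report something else, mostly with a low value. They report only what shows in the picture. A call takes as long as a camera call. They do not tell look-alikes from the thing itself.
- bot.find_in(name, camera): "point" ([x, y, z] in m, in the coordinates of the camera as it stood for that picture, good to about 4 mm: the middle of the surface that is visible of it).
- bot.outline_of(name, camera): "pixels" (420x560 bool, what is visible of it).
- bot.place_of(name, camera): "point" ([x, y, z] in m, in the coordinates of the camera as it stood for that picture, good to about 4 mm: a listed point, or the origin of a listed thing).
Readings, each from a call of its own:
- bot.read_time_s(): time.
- bot.read_q(): joint angles.
- bot.read_joint_velocities(): joint speeds.
- bot.read_joint_efforts(): joint torques, N m.
- bot.read_eef_pos(): TCP position.
- bot.read_tcp_rot(): TCP orientation.
- bot.read_ft_force(): force on the tool from outside, world axes, zero at the start.
- bot.read_wrist_torque(): the same for the moment, N m.
- bot.read_width(): opening from 0.0 (shut) to 1.0 (fully open).
- bot.read_grip_force(): force on a finger pad.
Only numpy, scipy, OpenCV 4.12 (cv2) and the standard library are available. Lean on these libraries where they do the work, as an engineer would, in place of code of your own. Each camera call takes 0.05 s, during which the arm holds its last target. There are 200 camera calls.

## Task

Lock the sliding mount on its rail, where it stands, by throwing its cam lever fully over until it lies flat. Then take the larger of the two white caps and press it straight down onto the mount's round stud until it snaps past the catches and sits fully home; leave the smaller cap and the other things alone. Keep pushing the cap down firmly (about 10 N) after the click and finish like that, still holding it down: do not let go.

Things in the scene. Friction and masses are not known exactly. Their poses are not given: they have to be found in the camera images.
- stud_top (a point): centre of the top of the upright grey stud, 61 mm above the worktop; 25 mm in diameter, bevelled top. Four round sprung steel catches stand 5 mm out of its sides, 16 mm below its top. y axis: along the rail, from the stud end to the lever end of the mount; x: level, across the rail, away from the side the lever falls to; z up.
- rail: aluminium rail, 44 mm wide, 260 mm long, 14 mm high, fixed to the worktop; origin under its middle, y along it. The sliding mount on it is a grey block 62 mm wide, 154 mm long, top 26 mm above the worktop; it slides along the rail under about 1.5 N while the lever is open and is clamped when the lever is thrown over.
- seat: the black rubber ring, 47 mm in diameter, at the foot of the stud, on which the cap's rim sits when home; springy, gives up to 2 mm under 12 N; origin at the centre of its top face, 36 mm above the worktop and 25 mm below the stud's top; z up, y along the rail like stud_top.
- lever_pivot (a point): middle of the cam lever's pivot pin on the mount, 95 mm from the stud's axis along +y of stud_top, 31 mm above the worktop; same axes as stud_top. The lever turns about the y axis. The grey cheeks either side of it reach 45 mm above the worktop.
- lever_tip (a point): end of the steel lever, 70 mm from the pivot; lever 16 mm wide, 8 mm thick. Open, it stands up steeply, leaning a little towards the mount's -x side (the robot's side); thrown over it swings down towards -x until it lies level, its top face then 35 mm above the worktop. About 1 to 3 N at the tip moves it; it stays where it is left.
- lever (a joint): angle of the cam lever in rad: 0 open (75 degrees above level), grows as it is pushed down towards -x, 1.3 at its stop, level and locked.
- cap_center (a point): middle (half-way up) of the larger white cap: round, 46 mm in diameter, 36 mm high, closed on top, hollow, standing on its open rim, 30 g, z up. Inside the rim is a lip, 30 mm clear diameter, 6 mm high. Pushed down the stud it meets the catches with its rim 12 mm above the seat, needs 9 to 14 N, gives way with a click 6 to 8 mm above the seat, then drops onto the seat.
- cap_rim (a point): centre of the larger cap's lower rim plane, 18 mm below cap_center.
- small_cap_center (a point): middle of the smaller white cap, 29 mm in diameter and 18 mm high; it belongs elsewhere and stays where it is.
- tape_measure: yellow tape measure, 33x71x62 mm, standing on the worktop; origin under its middle. Leave alone.
- torch: black torch, 37x122x33 mm, lying; origin under its middle. Leave alone.
- masking_tape: roll of masking tape, 105 mm across and 25 mm high, lying flat; origin under its middle. Leave alone.
Things that resemble listed ones, but are neither listed nor needed, are in the scene too. What is shaped like the part that bears cap_center but pink or purple is not meant.

How it is judged:
On the way, in this order (a step that is already met when the one before it is completed fails the run):
1. the cam lever is thrown over and the mount locked (lever at 1.15 rad or more), the cap not yet on the stud (value of joint lever above 1.15 rad and distance between cap_rim and seat above 0.03 m), for 0.2 s.
2. the larger cap has snapped past the catches and its rim is on the seat (within 3 mm) (z of cap_rim in the frame of seat below 0.003 m and horizontal distance between cap_rim and seat below 0.004 m), for 0.2 s.
At the end, for the whole second after the job is handed in: Lever at 1.15 rad or more; stud within 15 mm of its start; larger cap upright within 0.1 rad, rim within 3 mm of the seat's height and 4 mm of its centre; through the last second over 3 N between fingers and cap and over 4 N between cap and seat (all of step 2 and value of joint lever above 1.15 rad and distance of stud_top from where it was at the start of the episode below 0.015 m and z of cap_rim in the frame of seat above -0.003 m and angle between cap_rim's own z axis and vertical below 0.1 rad and contact force between cap and seat above 4 N and contact force between the fingers and cap above 3 N); the arm keeps its last pose, push and grip.
It fails at once if the smaller cap is moved more than 30 mm (distance of small_cap_center from where it was at the start of the episode above 0.03 m).
It fails at once if the tape measure, torch or masking tape is moved more than 40 mm (distance of any of tape_measure, torch, masking_tape from where it was at the start of the episode above 0.04 m).
It also fails if it takes over 54 s, if anything falls off the work surface, if the arm or the gripper's body presses on something with over 40 N, if the wrist force passes 120 N, or if a joint passes its speed limit or range.

## Working session

There is one attempt and no reset: what is moved stays moved. The work goes in short steps, each a Python script; the robot and the scene stay as the last script left them, time stands still between calls to the robot, and variables do not carry over. Pictures are saved under pics/ and viewed, at most 10 in all, crops included, and the job is handed in when it is done.

```bash
mkdir -p pics; cat > h.py <<'E'
from rig import bot
import numpy as np, cv2
from scipy.spatial.transform import Rotation as R
def down(yaw):  # tool z down, tool y along world angle yaw
    y=np.array([np.cos(yaw),np.sin(yaw),0]); z=np.array([0,0,-1.]); x=np.cross(y,z)
    return R.from_matrix(np.c_[x,y,z]).as_quat()
def snap(cam,fn=None):
    f=bot.grab_frame(cam)
    if fn: cv2.imwrite('pics/'+fn,f['img'][:,:,::-1])
    return f
def w(f,p): return (np.linalg.inv(f['world_to_cam'])@np.r_[p,1])[:3]
def px(f,P):
    c=f['world_to_cam']@np.r_[P,1]; return np.array([f['cx']+f['fx']*c[0]/-c[2], f['cy']+f['fy']*-c[1]/-c[2]])
def rays(f,u,v):
    d=np.array([(u-f['cx'])/f['fx'],-(v-f['cy'])/f['fy'],-1.]); M=np.linalg.inv(f['world_to_cam'])
    return M[:3,3],M[:3,:3]@d
def onz(f,u,v,z):
    o,d=rays(f,u,v); return o+d*(z-o[2])/d[2]
E
python3 - <<'E'
from h import *
np.set_printoptions(precision=4,suppress=True)
print(bot.read_time_s())
for c in ['side','top']:
    f=snap(c,c+'0.png'); print(c,f['fx'],f['cx'],f['cy'],np.linalg.inv(f['world_to_cam'])[:3,3],[k for k in f])
    for n in ['stud_top','lever_pivot','lever_tip','cap_center','small_cap_center','seat','rail','tape_measure','torch','masking_tape']:
        for r in bot.place_of(n,c)[:4]:
            P=w(f,r['point']); print(n,round(r['conf'],2),P,px(f,P).round())
E
```

```text
0.0
side 471.4890673772211 281.76945612995746 216.23991843851036 [ 0.4947 -1.0456  0.6548] ['img', 'fx', 'fy', 'cx', 'cy', 'world_to_cam']
stud_top 0.59 [0.5149 0.0888 0.0572] [264. 228.]
lever_pivot 0.75 [0.5362 0.1794 0.0286] [271. 222.]
lever_tip 0.64 [ 0.4806 -0.2622  0.0193] [254. 324.]
lever_tip 0.58 [0.5045 0.1884 0.0933] [259. 201.]
cap_center 0.93 [ 0.531  -0.172   0.0157] [276. 298.]
cap_center 0.9 [ 0.381  -0.1909  0.0127] [209. 308.]
cap_center 0.79 [ 0.4839 -0.2624  0.0203] [256. 323.]
cap_center 0.73 [ 0.7086  0.0193 -0.0007] [339. 256.]
small_cap_center 0.66 [ 0.4545 -0.1259  0.0067] [243. 291.]
small_cap_center 0.49 [ 0.6422 -0.1284  0.    ] [322. 290.]
seat 0.7 [ 0.4547 -0.1306  0.0044] [243. 293.]
seat 0.62 [0.5127 0.0885 0.0343] [264. 236.]
seat 0.41 [ 0.4815 -0.2641  0.0192] [255. 324.]
rail 0.9 [ 0.5267  0.1419 -0.0036] [269. 238.]
rail 0.55 [0.5333 0.1794 0.0294] [270. 222.]
tape_measure 0.76 [ 0.6418 -0.1295  0.0003] [322. 290.]
tape_measure 0.56 [ 0.4811 -0.2644  0.    ] [255. 332.]
torch 0.75 [ 0.707   0.0201 -0.0017] [338. 257.]
masking_tape 0.78 [ 0.4075  0
[... 271 characters left out ...]
[0.543  0.1743 0.0326] [241. 227.]
lever_tip 0.49 [0.5059 0.1841 0.0923] [235. 238.]
cap_center 0.83 [ 0.4854 -0.2635  0.0191] [408. 253.]
cap_center 0.75 [ 0.5305 -0.1757  0.0186] [374. 235.]
cap_center 0.68 [ 0.3833 -0.181   0.0221] [378. 292.]
cap_center 0.39 [ 0.5257  0.1443 -0.0025] [253. 236.]
small_cap_center 0.68 [ 0.453  -0.1306  0.0102] [357. 265.]
seat 0.65 [0.4091 0.4306 0.0003] [142. 278.]
seat 0.46 [0.5166 0.0851 0.0341] [275. 238.]
rail 0.75 [0.5285 0.1438 0.0025] [253. 235.]
rail 0.32 [ 0.6422 -0.1393  0.0008] [358. 196.]
tape_measure 0.7 [ 0.6441 -0.1428 -0.0013] [360. 195.]
torch 0.67 [ 0.7103  0.0186 -0.0015] [301. 170.]
masking_tape 0.64 [0.4071 0.4297 0.0034] [142. 278.]
```

View pics/side0.png

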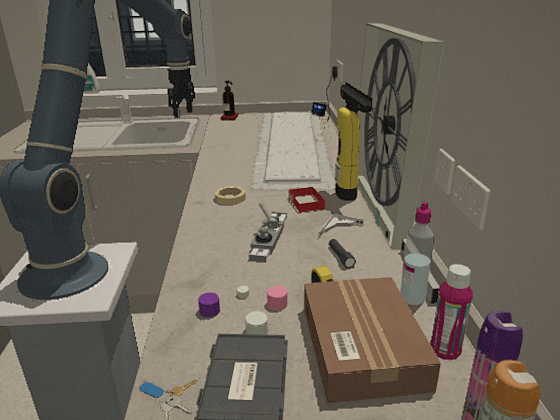

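View pics/top0.png

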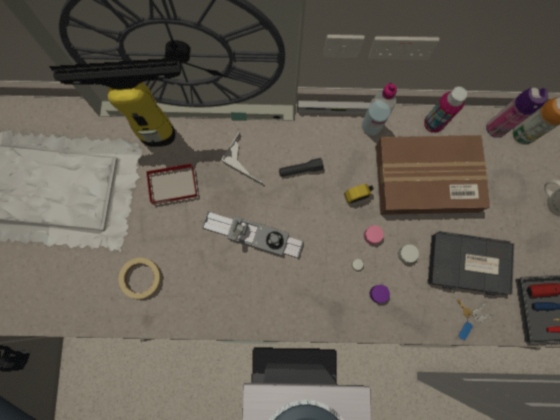

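```bash
python3 - <<'E'
from h import *
a=cv2.imread('pics/top0.png');b=cv2.imread('pics/side0.png')
# left: top crop x195..315,y205..265 ; right: side crop x235..300,y190..265
A=cv2.resize(a[208:262,200:306],None,fx=7,fy=7,interpolation=cv2.INTER_CUBIC)
B=cv2.resize(b[195:265,240:300],None,fx=8,fy=8,interpolation=cv2.INTER_CUBIC)
cv2.imwrite('pics/ca.png',A);cv2.imwrite('pics/cb.png',B);print(A.shape,B.shape)
np.set_printoptions(precision=4,suppress=True)
for c in ['top','side']:
    f=snap(c)
    for n in ['rail','cap_center','stud_top']:
        for r in bot.outline_of(n,c)[:3]:
            m=r['pixels'].astype(np.uint8); pts=cv2.findNonZero(m)
            (u,v),s,an=cv2.minAreaRect(pts); bx=cv2.boxPoints(((u,v),s,an))
            print(c,n,round(r['conf'],2),(u,v),s,an,cv2.boundingRect(pts), onz(f,u,v,0.036 if n=='cap_center' else .014), [onz(f,*p,.014)[:2] for p in bx] if n=='rail' else '')
E
```

```text
(378, 742, 3) (560, 480, 3)
top rail 0.78 (252.49729919433594, 233.88381958007812) (100.57736206054688, 23.747432708740234) 17.10272979736328 (203, 212, 100, 45) [0.5285 0.1446 0.014 ] [array([0.5348, 0.2812]), array([0.5965, 0.2659]), array([0.5222, 0.0083]), array([0.462, 0.026])]
top cap_center 0.78 (373.5, 235.0) (16.26345443725586, 19.091880798339844) 45.0 (364, 226, 20, 19) [ 0.5289 -0.1707  0.036 ] 
top cap_center 0.68 (379.0, 293.5) (17.0, 20.0) 90.0 (369, 285, 21, 18) [ 0.3794 -0.1815  0.036 ] 
top cap_center 0.66 (407.5, 254.0) (18.0, 19.0) 90.0 (398, 245, 20, 19) [ 0.4812 -0.2574  0.036 ] 
top stud_top 0.61 (257.4432678222656, 235.55946350097656) (57.19970703125, 23.600393295288086) 17.10272979736328 (228, 217, 60, 38) [0.5243 0.1314 0.014 ] 
side rail 0.78 (267.1459045410156, 233.55703735351562) (28.120431900024414, 56.858890533447266) 11.888657569885254 (249, 203, 37, 58) [0.5229 0.1382 0.014 ] [array([0.4667, 0.0074]), array([0.5057, 0.3503]), array([0.5914, 0.2975]), array([ 0.5364, -0.0273])]
side rail 0.34 (341.5000305175781, 253.50003051757812) (33.941123962402344, 12.727920532226562) 45.0 (328, 239, 28, 29) [0.7134 0.0092 0.014 ] [array([0.6762, 0.0524]), array([0.7087, 0.0998]), array([ 0.7485, -0.0315]), array([ 0.7175, -0.0709])]
side cap_center 0.72 (256.0, 322.5) (21.0, 20.0) 90.0 (246, 312, 21, 22) [ 0.4842 -0.2797  0.036 ] 
side cap_center 0.62 (208.5, 305.0) (24.0, 21.0) 90.0 (198, 293, 22, 25) [ 0.3833 -0.2124  0.036 ] 
side cap_center 0.6 (277.0, 297.5) (23.0, 20.0) 90.0 (267, 286, 21, 24) [ 0.5317 -0.1987  0.036 ] 
side stud_top 0.7 (268.373291015625, 227.89651489257812) (29.219512939453125, 46.85365676879883) 12.680383682250977 (250, 202, 35, 51) [0.5279 0.1725 0.014 ]
```

View pics/ca.png

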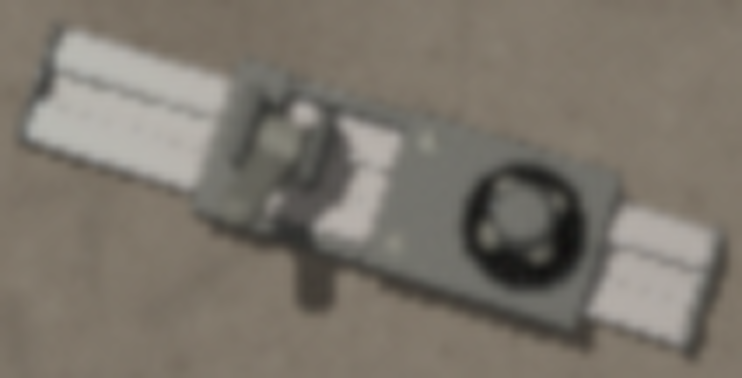

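View pics/cb.png

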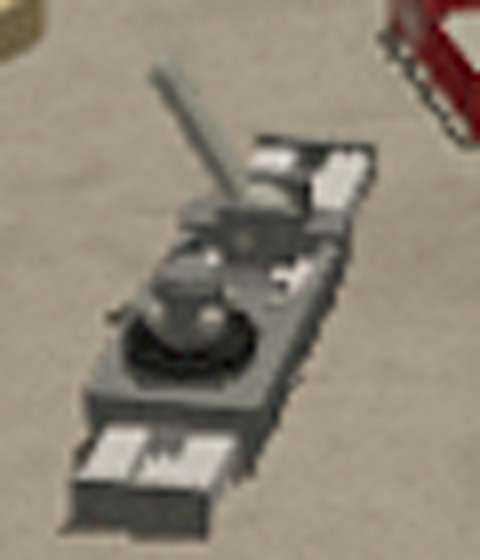

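```bash
cat >> h.py <<'E'
np.set_printoptions(precision=4,suppress=True)
YA=np.deg2rad(74.0); ey=np.array([np.cos(YA),np.sin(YA),0]); ex=np.array([np.sin(YA),-np.cos(YA),0]); ez=np.array([0,0,1.])
def best(p,yaw):
    o=[(np.abs(np.array(j)-bot.read_q()).max(),a) for a in (yaw,yaw+np.pi) if (j:=bot.ik(p,down(a))) is not None]
    return min(o)[1]
def tri(cam_uv):
    A=np.zeros((3,3));b=np.zeros(3)
    for f,u,v in cam_uv:
        o,d=rays(f,u,v); d/=np.linalg.norm(d); M=np.eye(3)-np.outer(d,d); A+=M;b+=M@o
    return np.linalg.solve(A,b)
E
python3 - <<'E'
from h import *
ft=snap('top');fs=snap('side')
print('seat',onz(ft,274.1,239.6,.036),onz(fs,263.3,237.1,.036),tri([(ft,274.1,239.6),(fs,263.3,237.1)]))
print('stud',onz(ft,274.4,237.3,.061),onz(fs,263.6,228.6,.061),tri([(ft,274.4,237.3),(fs,263.6,228.6)]))
stud=np.array([.5135,.0875,0]); piv=stud+.095*ey+[0,0,.031]
P=lambda l,z:piv+ex*l+ez*z
def C(phi,r=.06):
    phi=np.deg2rad(phi);return P(-r*np.cos(phi)+.004*np.sin(phi)+.011, r*np.sin(phi)+.004*np.cos(phi))
bot.set_gripper(0.0)
s=C(75)+ex*.02
yw=best(s,YA);q=down(yw);print(yw)
bot.movep(s+ez*.08,q);bot.servo_line(s,q)
print(bot.read_time_s(),bot.read_ft_force())
for ph in range(75,-1,-15): bot.servo_line(C(ph),q,vel=.1)
bot.servo_line(C(0)-ez*.003,q,vel=.03); bot.sleep(.2)
print(bot.read_time_s(),bot.read_ft_force(),bot.read_eef_pos())
bot.servo_line(C(0)+ez*.12,q,vel=.25)
f=snap('top','top1.png')
for n in ['lever_tip','stud_top','lever_pivot']:
    for r in bot.place_of(n,'top')[:2]: print(n,r['conf'],w(f,r['point']))
f=snap('side','side1.png')
for n in ['lever_tip','stud_top','lever_pivot']:
    for r in bot.place_of(n,'side')[:2]: print(n,r['conf'],w(f,r['point']))
print(bot.read_time_s())
E
```

```text
seat [0.5113 0.0871 0.036 ] [0.5107 0.0784 0.036 ] [0.5114 0.0871 0.0313]
stud [0.5136 0.0863 0.061 ] [0.5124 0.0804 0.061 ] [0.5133 0.0863 0.058 ]
1.2915436464758039
5.0333 [-0.5534  0.0948 -0.5768]
7.375 [-4.3744 -1.1711 23.0784] [0.4937 0.1928 0.035 ]
stud_top 0.81 [0.511  0.0876 0.0613]
lever_pivot 0.96 [0.54   0.1753 0.0333]
lever_tip 0.65 [0.47   0.1992 0.0324]
lever_tip 0.59 [ 0.5275  0.1428 -0.0036]
stud_top 0.61 [0.5126 0.0894 0.0555]
stud_top 0.23 [0.5116 0.0885 0.0335]
lever_pivot 0.77 [0.5362 0.1784 0.0266]
8.4167
```

```bash
python3 - <<'E'
from h import *
c=np.array([.484,-.263,0])
bot.set_gripper(0.85)
yw=best(c+ez*.15,YA-np.pi/2);q=down(yw)
bot.movep(c+ez*.13,q); print(bot.read_time_s(),yw)
bot.servo_line(c+ez*.012,q,vel=.12)
bot.set_gripper(0.0); bot.sleep(.2)
print(bot.read_width(),bot.read_grip_force(),bot.read_eef_pos(),bot.read_ft_force())
bot.servo_line(c+ez*.15,q,vel=.2); bot.sleep(.2)
print(bot.read_time_s(),bot.read_width(),bot.read_ft_force(),bot.read_eef_pos())
fs=snap('side','side2.png')
for r in bot.place_of('cap_center','side')[:3]: print(r['conf'],w(fs,r['point']))
for r in bot.place_of('cap_rim','side')[:3]: print('rim',r['conf'],w(fs,r['point']))
u,v=px(fs,bot.read_eef_pos()).round().astype(int);print(u,v)
A=cv2.resize(fs['img'][v-45:v+45,u-40:u+40,::-1],None,fx=6,fy=6,interpolation=cv2.INTER_CUBIC)
B=cv2.resize(cv2.imread('pics/side1.png')[195:265,240:300],(400,540))
cv2.imwrite('pics/c2.png',cv2.hconcat([A[:540],B][:1]) if 0 else np.hstack([A,B])[:, :800])
E
```

```text
10.7667 -0.27925268031909267
0.5232553777280345 60.58456527069211 [ 0.4846 -0.2632  0.0131] [-0.8842  0.934   5.5407]
13.5167 0.5260558167868078 [-0.2884 -0.0992 -0.66  ] [ 0.4833 -0.2627  0.1488]
0.83 [ 0.5344 -0.1744  0.0142]
0.59 [ 0.3801 -0.1858  0.0182]
rim 0.97 [ 0.48   -0.2629  0.1346]
rim 0.58 [ 0.38   -0.1805 -0.0015]
rim 0.56 [ 0.5301 -0.1712 -0.0007]
253 271
```

View pics/c2.png

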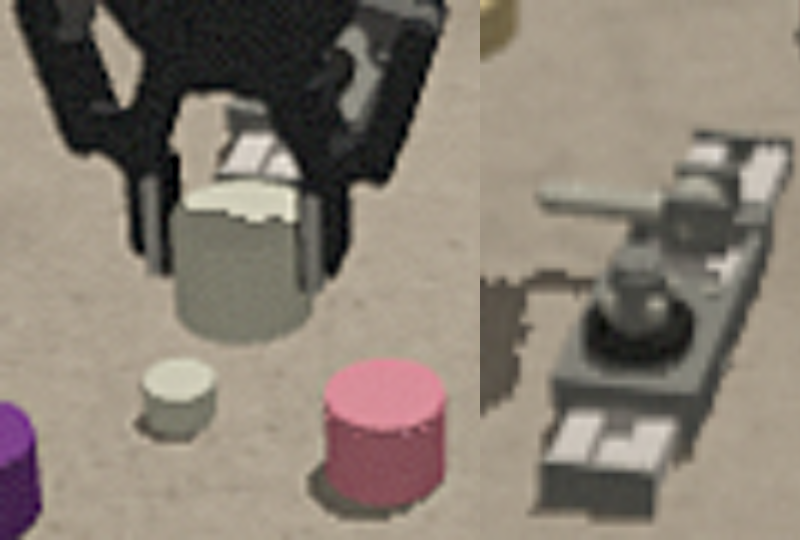

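```bash
python3 - <<'E'
from h import *
s=np.array([.5125,.0872,0]); q=bot.read_tcp_rot()
yw=-0.27925268;q=down(yw)
bot.movep(s+ez*.16,q); bot.servo_line(s+ez*(.061+.012+.013),q,vel=.1); bot.sleep(.3)
print(bot.read_time_s(),bot.read_eef_pos(),bot.read_ft_force(),bot.read_width())
fs=snap('side','side3.png')
for n in ['cap_rim','stud_top','seat']:
    for r in bot.place_of(n,'side')[:2]: print(n,r['conf'],w(fs,r['point']),px(fs,w(fs,r['point'])))
for z in (0.072,): print('expected rim px',px(fs,[*s[:2],z]))
cv2.imwrite('pics/c3.png',cv2.resize(fs['img'][180:260,220:310,::-1],None,fx=7,fy=7,interpolation=cv2.INTER_CUBIC))
ft=snap('top','top3.png')
for n in ['cap_rim','seat','stud_top']:
    for r in bot.place_of(n,'top')[:2]: print(n,r['conf'],w(ft,r['point']))
E
```

```text
16.1833 [0.5127 0.0873 0.0864] [-1.2467 -0.2535 -0.667 ] 0.5197634044211562
cap_rim 0.65 [0.5141 0.0872 0.0705] [264.0012 224.2727]
cap_rim 0.55 [ 0.5326 -0.1736 -0.0002] [277.0669 303.9629]
stud_top 0.59 [0.5144 0.088  0.0586] [264.2687 228.0299]
seat 0.75 [0.5075 0.0917 0.073 ] [261.4868 222.8161]
seat 0.51 [0.5138 0.092  0.0346] [264.2786 235.1155]
expected rim px [263.4088 223.8168]
cap_rim 0.76 [ 0.3815 -0.1865  0.0018]
cap_rim 0.5 [ 0.5336 -0.1706  0.0021]
stud_top 0.25 [ 0.6401 -0.1376  0.0036]
```

View pics/c3.png

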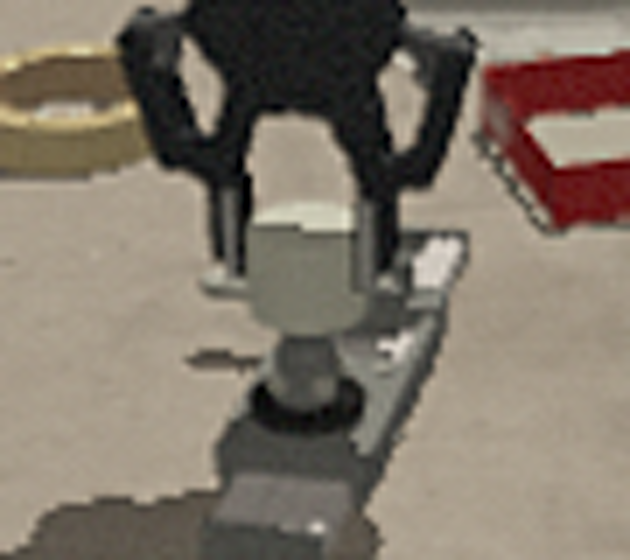

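```bash
python3 - <<'E'
from h import *
p=np.array([.5125,.0872,0]);q=down(-0.27925268)
for z in np.arange(.076,.0625,-.002):
    bot.servo_line(p+ez*z,q,vel=.04); bot.sleep(.05); F=bot.read_ft_force()
    print(round(z,4),bot.read_eef_pos(),F)
    if np.linalg.norm(F)>9: break
print(bot.read_time_s(),bot.read_wrist_torque())
E
```

```text
0.076 [0.5124 0.0871 0.0758] [-0.0194 -0.9403 -0.1333]
0.074 [0.5125 0.0872 0.074 ] [-0.6002  0.0606 -0.2378]
0.072 [0.5125 0.0872 0.072 ] [ 0.7109 -0.6248 -1.0326]
0.07 [0.5124 0.0872 0.0699] [-0.1535  0.1449 -0.3761]
0.068 [0.5125 0.0872 0.0679] [-0.2527  0.0328 -0.3696]
0.066 [0.5125 0.0872 0.0659] [-0.3496  0.2405 -0.8435]
0.064 [0.5125 0.0872 0.0639] [ 0.7832 -0.0994  0.1192]
18.8333 [-0.0378  0.0394 -0.0411]
```

```bash
python3 - <<'E'
from h import *
p=np.array([.5125,.0872,0]);q=down(-0.27925268)
for z in np.arange(.063,.0455,-.001):
    bot.servo_line(p+ez*z,q,vel=.03); bot.sleep(.1); F=bot.read_ft_force()
    print(round(z,4),bot.read_eef_pos(),F)
    if F[2]>25 or (z<.0515 and F[2]>8): break
print(bot.read_time_s(),bot.read_wrist_torque(),bot.read_width())
E
```

```text
0.063 [0.5125 0.0872 0.063 ] [ 0.3153 -0.7284 -0.3386]
0.062 [0.5124 0.0871 0.062 ] [-1.2707 -0.3722 -0.4439]
0.061 [0.5122 0.0873 0.0611] [-2.0074 -0.2506  5.3489]
0.06 [0.5121 0.0874 0.0602] [-2.7994  0.4743  7.0385]
0.059 [0.5121 0.0874 0.0594] [-3.5911 -0.0715  8.6747]
0.058 [0.5122 0.0874 0.0585] [-3.4118  1.2426  8.0099]
0.057 [0.5121 0.0873 0.0572] [-4.0904  0.0087  6.4108]
0.056 [0.5118 0.0873 0.0557] [-3.3504  0.0103  2.6076]
0.055 [0.5118 0.0873 0.0542] [-1.3138  1.6029 -5.6709]
0.054 [0.5117 0.0872 0.0532] [ -2.3711   1.5128 -10.4503]
0.053 [0.5118 0.0872 0.0525] [ -3.2247   0.7781 -13.8811]
0.052 [0.512  0.0872 0.0517] [ -2.9034   0.3148 -12.1013]
0.051 [0.5122 0.0872 0.0508] [ -4.3955   1.602  -11.1273]
0.05 [0.5125 0.0872 0.0501] [-4.5615  0.9964 -9.742 ]
0.049 [0.5131 0.0872 0.0492] [-3.3628  1.2448 -7.6716]
0.048 [0.5135 0.0871 0.0486] [-2.9408 -0.6428 -1.6379]
0.047 [0.5135 0.0872 0.048 ] [-4.3566  0.0233  4.9218]
0.046 [0.5135 0.0872 0.0473] [-6.2182  0.2604  8.7056]
25.1333 [ 0.1288  1.3356 -0.0607] 0.5144415779386113
```

```bash
python3 - <<'E'
from h import *
fs=snap('side','side4.png')
for n in ['cap_rim','stud_top','seat','lever_pivot','lever_tip']:
    for r in bot.place_of(n,'side')[:2]: print(n,round(r['conf'],2),w(fs,r['point']))
print('pred rim px',px(fs,[.5125,.0872,.0345]),'crop',(px(fs,[.5125,.0872,.0345])-[230,195]+.5)*9)
cv2.imwrite('pics/c4.png',cv2.resize(fs['img'][195:255,230:305,::-1],None,fx=9,fy=9,interpolation=cv2.INTER_CUBIC))
print(bot.read_ft_force(),bot.read_wrist_torque(),bot.read_grip_force(),R.from_quat(bot.read_tcp_rot()).as_matrix()[:,2])
E
```

```text
cap_rim 0.72 [ 0.3776 -0.1839  0.0021]
cap_rim 0.62 [ 0.5321 -0.1717 -0.0014]
stud_top 0.62 [0.5118 0.0887 0.0593]
stud_top 0.53 [0.5115 0.0876 0.0312]
seat 0.61 [0.5118 0.089  0.0317]
lever_pivot 0.64 [0.5359 0.1827 0.0274]
lever_tip 0.39 [0.4703 0.1977 0.0339]
lever_tip 0.29 [ 0.4084  0.4344 -0.0033]
pred rim px [263.8651 236.0017] crop [309.2859 373.5156]
[-5.844   0.2719  8.613 ] [0.0853 1.3131 0.0585] 65.22817801139126 [ 0.0017  0.0012 -1.    ]
```

View pics/c4.png

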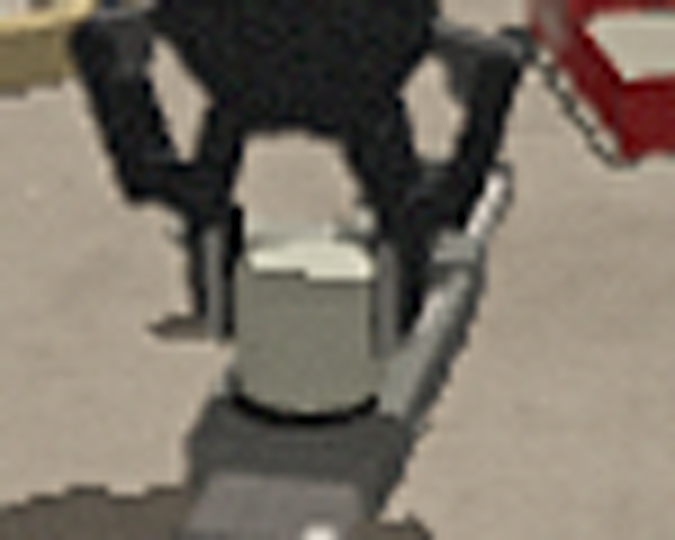

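```bash
python3 - <<'E'
from h import *
q=down(-0.27925268)
for x,z in [(.5115,.046),(.5115,.0455)]:
    bot.servo_line(np.array([x,.0872,z]),q,vel=.02); bot.sleep(.4)
    print(x,z,bot.read_eef_pos(),bot.read_ft_force(),bot.read_wrist_torque())
print(bot.read_time_s())
E
```

```text
0.5115 0.046 [0.5135 0.0872 0.0475] [-3.8775 -0.0748  8.6201] [ 0.0729  0.9414 -0.0248]
0.5115 0.0455 [0.5134 0.0872 0.0472] [-4.2225 -0.0591  8.7995] [ 0.0747  1.1152 -0.0189]
26.7333
```

```bash
python3 - <<'E'
from h import *
q=down(-0.27925268)
for z in (.045,.0445,.044):
    bot.servo_line(np.array([.5115,.0872,z]),q,vel=.02); bot.sleep(.5)
    F=bot.read_ft_force();print(z,bot.read_eef_pos(),F)
    if F[2]>9.8: break
bot.sleep(1);print(bot.read_ft_force(),bot.read_eef_pos(),bot.read_grip_force(),bot.read_time_s())
E
```

```text
0.045 [0.5135 0.0872 0.047 ] [-5.5608 -0.0757 13.0213]
[-5.1335 -0.1644 12.531 ] [0.5135 0.0872 0.047 ] 65.68230441760534 28.4833
```

```bash
python3 - <<'E'
from h import *
bot.servo_line(np.array([.5115,.0872,.0453]),down(-0.27925268),vel=.02); bot.sleep(.6)
print(bot.read_ft_force(),bot.read_eef_pos())
print(bot.finish_job())
E
```

```text
[-5.3765 -0.3861 10.8103] [0.5135 0.0872 0.0471]
the job is handed in; nothing more can be done
None
```

The job is handed in: the lever lies level, the larger cap went down past the catches onto the seat, and the arm is still gripping it and pushing down with about 11 N. I don't have the judge's verdict.

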